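# Wipe the clay shards off the drying board

## Robot

A 7-joint arm with a two-finger parallel gripper is mounted at the origin on a cart in front of the work surface, level with it; the furniture and walls round the work are solid. World frame = base frame: x ahead of the robot, y to its left, z up, the work surface at z = 0. Lengths are in m, angles in degrees, forces in N, time in s.
With the tool pointing down it reaches from about 0.4 to 0.875 m from the base axis. Payload 6.5 kg.
Tool frame: the origin (TCP) lies midway between the tips of the shut fingers; the grasp point (between the pads) lies 19 mm behind it; z points along the fingers, y is the line along which they close (so a half turn about z gives the same grasp; the last joint's range is limited). The gripper opens to 88 mm and grips with 3 to 60 N. Pads are 18 mm wide; open, the fingers measure 123 mm over their backs; the gripper's body (75 mm by 187 mm) begins 45 mm behind the grasp point.
Start: joints at [-67.964, 30.733, -0.252, 88.115, 0.149, 61.152, -4.079], TCP at [0.283, 0.585, 0.239] pointing down, gripper open.
Joint ranges: [-154.64, 154.64], [-21.42, 123.67], [-72.66, 72.17], [13.99, 137.28], [-74.86, 254.86], [10.95, 109.41], [-158.01, 158.01]. Speed limits (degrees/s): [136.94, 136.94, 180, 180, 180, 180, 180].

## Interface

Orientations are given as a 3x3 rotation matrix whose columns are the frame's x, y, z axes.
In Python, from plant import readout, grab_frame, get_calibration, job gives the robot as it stands.
- The arm moves only by the tool arm_command, never from a script. Its argument "plan" is a list of rows, each an object of numbers: "grip": the finger opening in mm, from 0 to 88.1; "dx", "dy", "dz": the shift along the tool's x, y, z in mm; "yaw": the turn about the tool's z in degrees. A call has exactly 8 rows; each row is the pose to reach, as a shift and turn from the pose commanded when the call began, along the tool's axes at that moment; what a row does not reach only later rows make up. A row lasts 1/12 s, in which the tool goes at most 41.7 mm and 7.16 degrees, less where a joint would pass 70% of its speed; a pose out of reach is approached as far as the arm can. A call with a gripper value outside its range is refused whole. The fingers move at their own pace and stop on an object; the grip force is fixed at half the most. Time passes only in rows, so rows that repeat a pose let the fingers close, or fill a call up. It gives the time, the measured TCP pose, the force, the opening and the grip force at its end, in the units of the state.
- readout.sense(): the state, without advancing time (a new reading comes with each control period).
- grab_frame(name): name is "side" or "top"; returns the picture (480x640x3 uint8, red, green, blue); there is no depth.
- get_calibration(name): a dict with "fx", "fy", "cx", "cy" (pixels), "view" (4x4, takes a point from world to camera coordinates). Camera axes: x right, y up, looking along -z (the intrinsics and any distortion apply to the point x, -y, -z); pixel columns grow to the right and rows downward; lengths in m; the calibration is good to about 2 mm. A picture is of the moment at which its call begins. get_calibration takes no time and is no camera call.
- job.finish_job(): hands the job in; it is judged then, once.
The state is a dict: "t": time; "qpos": joint angles; "qvel": joint speeds; "joint_torque": joint torques, N m; "tool_pos": TCP position; "tool_rot": TCP orientation; "contact_force": force on the tool from outside, world axes, zero at the start; "torque": the same for the moment, N m; "grip_width": opening from 0.0 (shut) to 1.0 (fully open); "gripper_force": force on a finger pad.
Only numpy, scipy, OpenCV 4.12 (cv2) and the standard library are available. Lean on these libraries where they do the work, as an engineer would, in place of code of your own. Each camera call takes 0.05 s, during which the arm holds its last target. There are 200 camera calls.

## Task

Take the scraper block out of its rest by its handle, lay its rubber sole flat on the sloping plaster board and wipe all four clay shards sideways off the board into the tray that stands under one side edge. Let only the block touch the shards, never the fingers, and do not shove the tray or the notebook about. Then stand the block upright in its rest again, sole down, and let go.

Things in the scene. Friction and masses are not known exactly. Their poses are not given: they have to be found in the camera images.
- scraper: scraper block: wooden block 130 mm long (x), 34 mm thick (y), 37 mm high with a black rubber sole, and on top a wooden handle ridge 90 mm long (x), 22 mm thick (y), from 36 to 86 mm above the sole. Origin at the centre of the sole, z up through the handle. About 0.2 kg. Stands sole down in its rest
- rest: fixed wooden rest for the scraper block, a shallow trough 160 x 56 mm outside, 146 x 42 mm inside, floor 8 mm high, rim 22 mm high. Origin at the centre of its underside on the table, x along its length, z up
- panel: fixed sloping plaster board on a pine stand, 220 mm wide (y), 170 mm up the slope (x), rising 25 degrees away from the robot. Origin at the centre of its upper face, about 105 mm above the table; x points up the slope, y level across it, z out of the face. A wooden ledge along the lower edge (x from -85 to -75 mm) stands 10 mm proud of the face; the left, right and upper edges are open
- chip_1: dry terracotta clay shard, irregular, about 58 mm long, 24 to 26 mm wide, 13 mm thick, 40 g, lying on the sloping board with its long side roughly across the slope. Origin at the middle of its underside, z out of its upper face; the lowest of the four
- chip_2: dry terracotta clay shard, irregular, about 58 mm long, 24 to 26 mm wide, 13 mm thick, 40 g, lying on the sloping board with its long side roughly across the slope. Origin at the middle of its underside, z out of its upper face; second from below
- chip_3: dry terracotta clay shard, irregular, about 58 mm long, 24 to 26 mm wide, 13 mm thick, 40 g, lying on the sloping board with its long side roughly across the slope. Origin at the middle of its underside, z out of its upper face; third from below
- chip_4: dry terracotta clay shard, irregular, about 58 mm long, 24 to 26 mm wide, 13 mm thick, 40 g, lying on the sloping board with its long side roughly across the slope. Origin at the middle of its underside, z out of its upper face; the highest
- tray: loose grey open tray, 175 mm (x) by 140 mm (y), 40 mm high, wall and floor 4 mm, 0.7 kg, standing on the table at the left or the right side of the sloping board, reaching about 20 mm under its side edge. Origin at the centre of its underside, z up
- notebook: loose spiral notebook, 151 x 118 x 12 mm, flat on the table on the other side of the sloping board; a bystander. Origin at the centre of its underside
Not all that is in view belongs to the job. Leave any grey look-alike of the chip_3 alone.

How it is judged (in metres and radians):
On the way, in this order (a step that is already met when the one before it is completed fails the run):
1. the scraper block is lifted clear of its rest (height (world z) of scraper above 0.05 m), for 0.1 s.
2. the block's sole lies flat on the sloping board (within 10 degrees) and touches it (angle between the z axis of scraper and the z axis of panel, either way round below 0.175 rad and contact force between scraper and panel above 0.3 N), for 0.2 s.
3. all four shards lie in the tray (x of chip_1 in the frame of tray between -0.0875 and 0.0875 m and y of chip_1 in the frame of tray between -0.07 and 0.07 m and z of each of chip_1, chip_2, chip_3, chip_4 in the frame of tray below 0.055 m and x of chip_2 in the frame of tray between -0.0875 and 0.0875 m and y of chip_2 in the frame of tray between -0.07 and 0.07 m and x of chip_3 in the frame of tray between -0.0875 and 0.0875 m and y of chip_3 in the frame of tray between -0.07 and 0.07 m and x of chip_4 in the frame of tray between -0.0875 and 0.0875 m and y of chip_4 in the frame of tray between -0.07 and 0.07 m), for 0.2 s.
At the end, for the whole second after the job is handed in: All four shards are at rest inside the tray (centres within its outline and less than 55 mm above its underside), and the scraper block stands at rest in its rest trough, sole on the trough's floor (within 6 mm), upright within 0.12 rad, released (all of step 3 and x of scraper in the frame of rest between -0.012 and 0.012 m and y of scraper in the frame of rest between -0.01 and 0.01 m and z of scraper in the frame of rest below 0.014 m and angle between scraper's own z axis and vertical below 0.12 rad and linear speed of each of scraper, chip_1, chip_2, chip_3, chip_4 below 0.02 m/s); the robot touches nothing.
It fails at once if the fingers press on a shard (over 0.5 N) (contact force between the fingers and chip_1 above 0.5 N or contact force between the fingers and chip_2 above 0.5 N or contact force between the fingers and chip_3 above 0.5 N or contact force between the fingers and chip_4 above 0.5 N).
It fails at once if the tray is shoved more than 30 mm (distance of tray from where it was at the start of the episode above 0.03 m).
It fails at once if the notebook is shoved more than 30 mm (distance of notebook from where it was at the start of the episode above 0.03 m).
It also fails if it takes over 51 s, if anything falls off the work surface, if the arm or the gripper's body presses on something with over 40 N, if the wrist force passes 120 N, or if a joint passes its speed limit or range.

## Working session

There is one attempt and no reset: what is moved stays moved. The work goes in short steps, Python scripts to look and compute and a tool call to move; the robot and the scene stay as the last step left them, time stands still between calls to the robot, and variables do not carry over. Pictures are saved under pics/ and viewed, at most 11 in all, crops included, and the job is handed in when it is done.

Besides the shell and the picture viewer there is one more tool, called as name([rows], argument=value, ...), one row to a line, values as JSON. arm_command: Moves the arm, as the interface text tells. Its arguments: {"type":"object","properties":{"plan":{"type":"array","items":{"type":"object","properties":{"grip":{"type":"number"},"dx":{"type":"number"},"dy":{"type":"number"},"dz":{"type":"number"},"yaw":{"type":"number"}}}}},"required":["plan"]}

```bash
ls; mkdir -p pics; python3 - <<'E'
from plant import readout, grab_frame, get_calibration
import cv2
s=readout.sense(); print(s['t'],s['tool_pos'],s['tool_rot'],s['grip_width'])
for n in('side','top'):
    cv2.imwrite(f'pics/{n}0.png',cv2.cvtColor(grab_frame(n),cv2.COLOR_RGB2BGR)); print(n,get_calibration(n))
E
```

```text
pics
0.0 [0.28293946 0.58453672 0.2378563 ] [[-9.00139474e-01  4.35601345e-01 -6.28870085e-04]
 [ 4.35601785e-01  9.00138136e-01 -1.55620748e-03]
 [-1.11816127e-04 -1.67474072e-03 -9.99998591e-01]] 0.997990513429277
side {'fx': 492.858188412187, 'fy': 492.858188412187, 'cx': 323.09106200156594, 'cy': 239.50992308913575, 'view': array([[-0.99864447,  0.04903048,  0.01747117,  0.50135671],
       [-0.01621095, -0.611946  ,  0.79073339, -0.02841072],
       [ 0.04946144,  0.7893783 ,  0.61191132, -1.12903906],
       [ 0.        ,  0.        ,  0.        ,  1.        ]])}
top {'fx': 580.5918979743307, 'fy': 580.5918979743307, 'cx': 322.9768526911935, 'cy': 241.03198333650792, 'view': array([[ 0.0142815 , -0.99988058,  0.00590461,  0.05921844],
       [ 0.98967122,  0.01497761,  0.14257118, -0.54072308],
       [-0.14264259,  0.00380749,  0.98976694, -1.1028157 ],
       [ 0.        ,  0.        ,  0.        ,  1.        ]])}
```

View pics/side0.png

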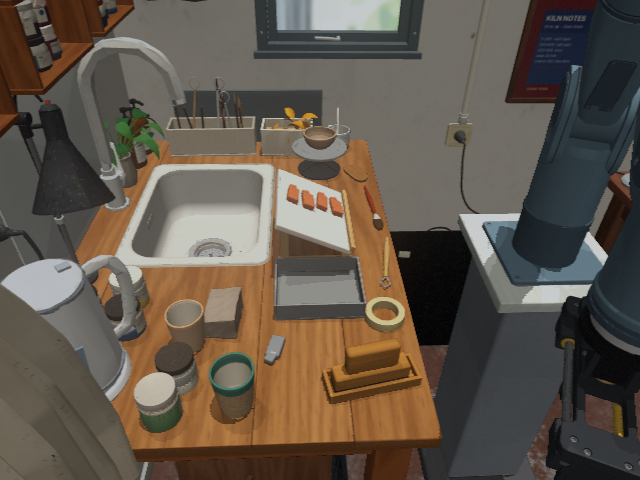

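View pics/top0.png

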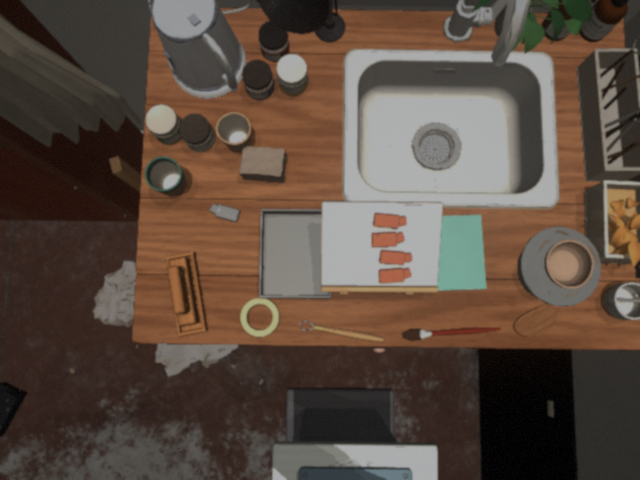

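The side view shows the scraper in its rest at (375,365), the tray at (320,288) on the board's left (+y), and the four orange shards at (292–336,195–206). The top view shows the scraper at (178,285), the shards at (390,220), (387,240), (395,258) and (394,274), the notebook at (462,252), and the grey look-alike at (225,212), which I'll leave alone.

```bash
python3 - <<'E'
import cv2,numpy as np
t=cv2.imread('pics/top0.png');s=cv2.imread('pics/side0.png')
def crop(im,x,y,w,h,W,H):
    c=cv2.resize(im[y:y+h,x:x+w],(W,H),interpolation=cv2.INTER_CUBIC)
    k=W/w
    for u in range((x//10+1)*10,x+w,10):
        cv2.line(c,(int((u-x+.5)*k),0),(int((u-x+.5)*k),10 if u%50 else 20),(0,255,0) if u%50 else (0,0,255),1)
    for v in range((y//10+1)*10,y+h,10):
        cv2.line(c,(0,int((v-y+.5)*k)),(10 if v%50 else 20,int((v-y+.5)*k)),(0,255,0) if v%50 else (0,0,255),1)
    return c
a=np.vstack([np.hstack([crop(t,140,240,100,100,300,300),crop(t,250,195,167,100,500,300)]),
 np.hstack([crop(s,315,325,120,90,400,300),crop(s,265,165,120,90,400,300)])])
cv2.imwrite('pics/crops.png',a)
E
```

```text
(no output)
```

View pics/crops.png

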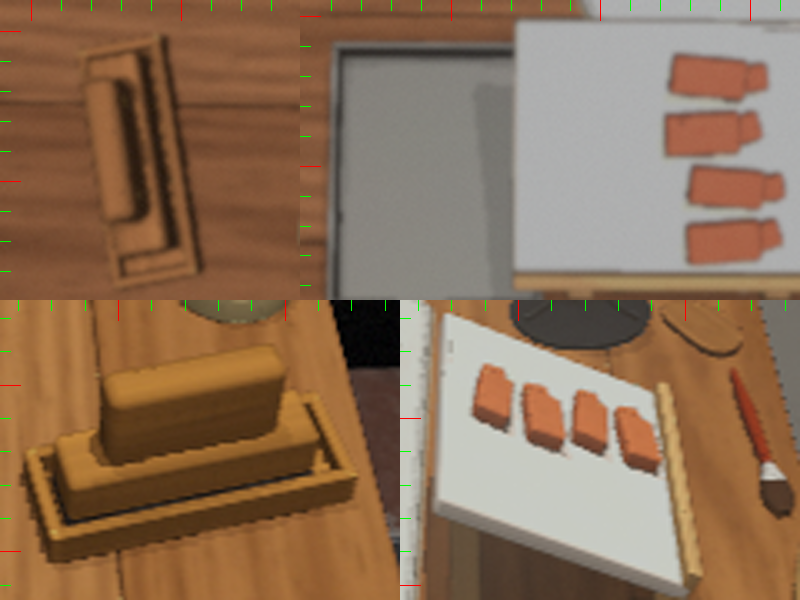

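The crops show the scraper upright in its rest, its handle-top centre at about (177,289) in the top view and (372,346) in the side view. They also show the rest's rim corners, the four shards on the white board, and the tray on the board's left. I'll triangulate these points next.

```bash
cat > h.py <<'E'
import numpy as np,cv2
from plant import get_calibration,readout
C={n:get_calibration(n) for n in('side','top')}
def ray(n,u,v):
    c=C[n];R=c['view'][:3,:3];t=c['view'][:3,3]
    d=R.T@np.array([(u-c['cx'])/c['fx'],-(v-c['cy'])/c['fy'],-1]); return -R.T@t,d/np.linalg.norm(d)
def plane(n,u,v,p,nrm=(0,0,1)):
    o,d=ray(n,u,v);nrm=np.array(nrm);return o+d*(nrm@(np.array(p)-o))/(nrm@d)
def tri(a,b):
    o1,d1=ray('top',*a);o2,d2=ray('side',*b)
    k=np.linalg.lstsq(np.c_[d1,-d2],o2-o1,rcond=None)[0]
    p,q=o1+k[0]*d1,o2+k[1]*d2;return (p+q)/2,np.linalg.norm(p-q)
E
python3 - <<'E'
from h import *
np.set_printoptions(precision=4,suppress=True)
tc=lambda x,y:(140+x/3-.5,240+y/3-.5); tp=lambda x,y:(250+(x-300)/2.994-.5,195+y/3-.5)
sc=lambda x,y:(315+x/3.333-.5,325+(y-300)/3.333-.5); sp=lambda x,y:(265+(x-400)/3.333-.5,165+(y-300)/3.333-.5)
print('handle',tri(tc(112,149),sc(193,373)))
e=[tri(tc(104,80),sc(105,385)),tri(tc(120,218),sc(278,355))];print('ends',e)  # side left = far(+x)
H=[plane('top',*tc(*p),(0,0,.094)) for p in[(88,82),(120,78),(133,215),(107,222)]];print('handle top z.094\n',np.array(H),np.mean(H,0))
for n,f,P in(('top',tc,[(80,55),(163,38),(200,270),(118,285)]),('side',sc,[(25,452),(48,538),(355,472),(313,393)])):
    Q=np.array([plane(n,*f(*p),(0,0,.022)) for p in P]);print('rest',n,'\n',Q)
    if n=='top': print(Q.mean(0),'yaw',np.degrees(np.arctan2(*(Q[0]+Q[1]-Q[2]-Q[3])[[1,0]])),np.linalg.norm(Q-np.roll(Q,1,0),axis=1))
print('restR tri',[tri(tc(80,55),sc(25,452)),tri(tc(200,270),sc(355,472))] )
# panel: upper-left corner, lower-left, and others
print('panelUL',tri(tp(514,20),sp(437,500)))   # +y upper
print('panelUR',tri((441.5,203),sp(443,313)))
t=cv2.imread('pics/top0.png');s=cv2.imread('pics/side0.png');out={}
for n,im in(('top',t),('side',s)):
    hsv=cv2.cvtColor(im,cv2.COLOR_BGR2HSV);x0,y0,w,h=(320,195,130,100) if n=='top' else(270,165,80,70)
    m=cv2.inRange(hsv,(3,130,100),(14,255,255));k=np.zeros_like(m);k[y0:y0+h,x0:x0+w]=m[y0:y0+h,x0:x0+w]
    N,L,st,ce=cv2.connectedComponentsWithStats(k);g=[i for i in range(1,N) if st[i][4]>30]
    g.sort(key=lambda i:ce[i][1] if n=='top' else ce[i][0]);out[n]=[(ce[i],st[i]) for i in g]
    print(n,[(ce[i].round(1),st[i]) for i in g])
for a,b in zip(out['top'],out['side']): print(tri(a[0],b[0]))
m=cv2.inRange(t,(170,170,170),(255,255,255))
w=cv2.inRange(cv2.cvtColor(t,cv2.COLOR_BGR2HSV),(0,0,120),(179,40,255));print([np.flatnonzero(w[250,300:470])[[0,-1]]+300, np.flatnonzero(w[205:310,340])[[0,-1]]+205])
E
```

```text
handle (array([0.4398, 0.3365, 0.0892]), np.float64(0.0029969085450541914))
ends [(array([0.4825, 0.3433, 0.0904]), np.float64(0.003382398236415222)), (array([0.3976, 0.3288, 0.0916]), np.float64(0.0031192958921249583))]
handle top z.094
 [[0.4791 0.3525 0.094 ]
 [0.4819 0.3329 0.094 ]
 [0.3979 0.3208 0.094 ]
 [0.3935 0.3365 0.094 ]] [0.4381 0.3357 0.094 ]
rest top 
 [[0.5038 0.3776 0.022 ]
 [0.516  0.3233 0.022 ]
 [0.3645 0.2923 0.022 ]
 [0.3541 0.3451 0.022 ]]
[0.4346 0.3346 0.022 ] yaw 11.911391954186515 [0.1532 0.0556 0.1546 0.0537]
rest side 
 [[0.5204 0.328  0.022 ]
 [0.5117 0.3788 0.022 ]
 [0.3553 0.3461 0.022 ]
 [0.3672 0.2957 0.022 ]]
restR tri [(array([0.5109, 0.3642, 0.0661]), np.float64(0.024037264245909004)), (array([ 0.3523,  0.3058, -0.0287]), np.float64(0.024391923045632792))]
panelUL (array([0.5991, 0.0721, 0.1405]), np.float64(0.0025271967639962103))
panelUR (array([ 0.6   , -0.146 ,  0.1406]), np.float64(0.004304155828619912))
top [(array([329.3, 196.9]), array([320, 195,  22,   7,  96], dtype=int32)), (array([388.5, 220.3]), array([374, 214,  31,  14, 300], dtype=
[... 500 characters left out ...]
4], dtype=int32)), (array([321.4, 201.2]), array([317, 192,  10,  19, 146], dtype=int32)), (array([335.5, 206.5]), array([330, 197,  14,  19, 169], dtype=int32)), (array([338.6, 181.6]), array([311, 165,  39,  44, 476], dtype=int32))]
(array([0.575 , 0.0595, 0.257 ]), np.float64(0.009873706010863313))
(array([ 0.5669, -0.0508,  0.1332]), np.float64(0.0021907097255801306))
(array([ 0.5351, -0.0484,  0.1185]), np.float64(0.0023168057937816853))
(array([ 0.5034, -0.0651,  0.103 ]), np.float64(0.0018647172690565807))
(array([ 0.4717, -0.0648,  0.0887]), np.float64(0.0016182298824570828))
(array([ 0.4486, -0.146 ,  0.1023]), np.float64(0.023243180848663506))
[array([300, 439]), array([205, 285])]
```

arm_command([
  {"dx": -248,"dy": -156,"dz": 80,"yaw": -36.5,"grip": 60},
  {"dx": -248,"dy": -156,"dz": 80,"yaw": -36.5,"grip": 60},
  {"dx": -248,"dy": -156,"dz": 80,"yaw": -36.5,"grip": 60},
  {"dx": -248,"dy": -156,"dz": 80,"yaw": -36.5,"grip": 60},
  {"dx": -248,"dy": -156,"dz": 80,"yaw": -36.5,"grip": 60},
  {"dx": -248,"dy": -156,"dz": 80,"yaw": -36.5,"grip": 60},
  {"dx": -248,"dy": -156,"dz": 80,"yaw": -36.5,"grip": 60},
  {"dx": -248,"dy": -156,"dz": 80,"yaw": -36.5,"grip": 60},
])

```text
t: 0.77
tool_pos: [0.4415, 0.3287, 0.1568]
tool_rot: [[-0.984, -0.177, -0.001], [-0.177, 0.984, -0.006], [0.002, -0.005, -1.0]]
contact_force: [-0.1, -1.3, -0.2]
grip_width: 0.681
gripper_force: 0.0
```

arm_command([
  {"dz": 50},
  {"dz": 90},
  {"dz": 102},
  {"dz": 102},
  {"dz": 102},
  {"dz": 102},
  {"dz": 102},
  {"dz": 102},
])

```text
schema error: expected keys grip, dx, dy, dz, yaw
```

```bash
python3 - <<'E'
from plant import readout, grab_frame
import cv2,numpy as np
t=cv2.cvtColor(grab_frame('top'),cv2.COLOR_RGB2BGR);s=cv2.cvtColor(grab_frame('side'),cv2.COLOR_RGB2BGR)
f=lambda i,x,y,w,h:cv2.resize(i[y:y+h,x:x+w],(400,400),interpolation=cv2.INTER_CUBIC)
cv2.imwrite('pics/g1.png',np.hstack([f(t,120,230,120,120),f(s,310,300,120,120)]))
r=readout.sense();print(r['tool_pos'],r['tool_rot'],r['grip_width'],r['contact_force'])
E
```

```text
[0.43995124 0.3327901  0.15771097] [[-9.83822601e-01 -1.79143079e-01 -9.20368600e-04]
 [-1.79139886e-01  9.83819565e-01 -2.82228029e-03]
 [ 1.41106862e-03 -2.61174841e-03 -9.99995594e-01]] 0.6816473936163636 [-1.81880914  0.00527529  0.6488778 ]
```

View pics/g1.png

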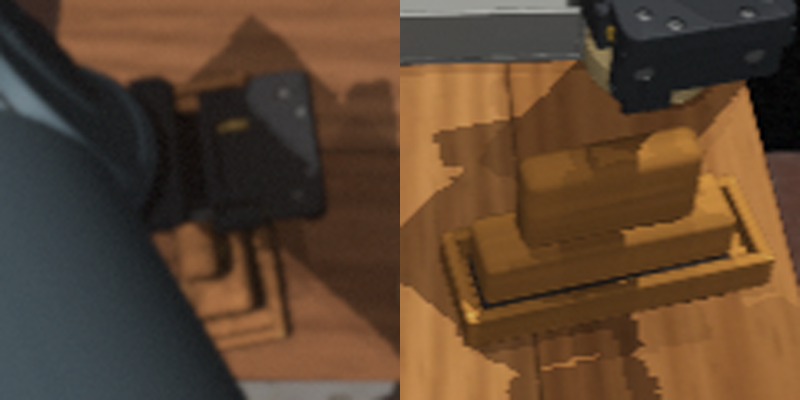

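The gripper sits above the upright scraper in both views, with the pads lined up across the handle. The move was refused only because each row needs all five keys, so I'll descend and close now.

arm_command([
  {"dx": 0,"dy": 0,"dz": 40,"yaw": 0,"grip": 60},
  {"dx": 0,"dy": 0,"dz": 80,"yaw": 0,"grip": 60},
  {"dx": 0,"dy": 0,"dz": 95,"yaw": 0,"grip": 60},
  {"dx": 0,"dy": 0,"dz": 102,"yaw": 0,"grip": 60},
  {"dx": 0,"dy": 0,"dz": 102,"yaw": 0,"grip": 60},
  {"dx": 0,"dy": 0,"dz": 102,"yaw": 0,"grip": 60},
  {"dx": 0,"dy": 0,"dz": 102,"yaw": 0,"grip": 60},
  {"dx": 0,"dy": 0,"dz": 102,"yaw": 0,"grip": 40},
])

```text
t: 1.53
tool_pos: [0.4393, 0.3377, 0.0583]
tool_rot: [[-0.983, -0.185, 0.002], [-0.185, 0.983, 0.002], [-0.002, 0.002, -1.0]]
contact_force: [-0.3, -0.7, -0.1]
grip_width: 0.625
gripper_force: 0.0
```

arm_command([
  {"dx": 0,"dy": 0,"dz": 0,"yaw": 0,"grip": 10},
  {"dx": 0,"dy": 0,"dz": 0,"yaw": 0,"grip": 10},
  {"dx": 0,"dy": 0,"dz": 0,"yaw": 0,"grip": 10},
  {"dx": 0,"dy": 0,"dz": 0,"yaw": 0,"grip": 10},
  {"dx": 0,"dy": 0,"dz": 0,"yaw": 0,"grip": 10},
  {"dx": 0,"dy": 0,"dz": 0,"yaw": 0,"grip": 10},
  {"dx": 0,"dy": 0,"dz": 0,"yaw": 0,"grip": 10},
  {"dx": 0,"dy": 0,"dz": 0,"yaw": 0,"grip": 10},
])

```text
t: 2.2
tool_pos: [0.4385, 0.3368, 0.0568]
tool_rot: [[-0.983, -0.185, 0.0], [-0.185, 0.983, 0.0], [-0.0, 0.0, -1.0]]
contact_force: [0.2, 1.4, 0.5]
grip_width: 0.242
gripper_force: 29.6
```

arm_command([
  {"dx": 0,"dy": 0,"dz": -35,"yaw": 0,"grip": 10},
  {"dx": 0,"dy": 0,"dz": -75,"yaw": 0,"grip": 10},
  {"dx": 0,"dy": 0,"dz": -115,"yaw": 0,"grip": 10},
  {"dx": 0,"dy": 0,"dz": -155,"yaw": 0,"grip": 10},
  {"dx": 1,"dy": -30,"dz": -170,"yaw": 5,"grip": 10},
  {"dx": 2,"dy": -65,"dz": -170,"yaw": 10.7,"grip": 10},
  {"dx": 3,"dy": -105,"dz": -170,"yaw": 10.7,"grip": 10},
  {"dx": 4,"dy": -145,"dz": -170,"yaw": 10.7,"grip": 10},
])

```text
t: 2.87
tool_pos: [0.461, 0.1919, 0.2269]
tool_rot: [[-1.0, -0.0, 0.0], [-0.0, 1.0, -0.0], [-0.0, -0.0, -1.0]]
contact_force: [0.7, -0.4, -2.6]
grip_width: 0.247
gripper_force: 29.6
```

arm_command([
  {"dx": -10,"dy": -40,"dz": 0,"yaw": 0,"grip": 10},
  {"dx": -20,"dy": -80,"dz": 0,"yaw": 0,"grip": 10},
  {"dx": -30,"dy": -120,"dz": 0,"yaw": 0,"grip": 10},
  {"dx": -38,"dy": -160,"dz": 0,"yaw": 0,"grip": 10},
  {"dx": -46,"dy": -200,"dz": 0,"yaw": 0,"grip": 10},
  {"dx": -52,"dy": -240,"dz": 0,"yaw": 0,"grip": 10},
  {"dx": -55,"dy": -278,"dz": 0,"yaw": 0,"grip": 10},
  {"dx": -55,"dy": -313,"dz": 0,"yaw": 0,"grip": 10},
])

```text
t: 3.53
tool_pos: [0.5159, -0.1223, 0.2264]
tool_rot: [[-1.0, 0.002, -0.0], [0.002, 1.0, -0.0], [0.0, -0.0, -1.0]]
contact_force: [0.8, -0.3, -2.0]
grip_width: 0.249
gripper_force: 29.6
```

arm_command([
  {"dx": 0,"dy": 0,"dz": 0,"yaw": 0,"grip": 10},
  {"dx": 0,"dy": 0,"dz": 10,"yaw": 0,"grip": 10},
  {"dx": 0,"dy": 0,"dz": 20,"yaw": 0,"grip": 10},
  {"dx": 0,"dy": 0,"dz": 28,"yaw": 0,"grip": 10},
  {"dx": 0,"dy": 0,"dz": 35,"yaw": 0,"grip": 10},
  {"dx": 0,"dy": 0,"dz": 35,"yaw": 0,"grip": 10},
  {"dx": 0,"dy": 0,"dz": 35,"yaw": 0,"grip": 10},
  {"dx": 0,"dy": 0,"dz": 35,"yaw": 0,"grip": 10},
])

```text
t: 4.2
tool_pos: [0.5165, -0.1192, 0.1919]
tool_rot: [[-1.0, -0.0, 0.0], [-0.0, 1.0, -0.0], [-0.0, -0.0, -1.0]]
contact_force: [-0.2, -0.2, -1.5]
grip_width: 0.245
gripper_force: 29.6
```

```bash
python3 - <<'E'
from plant import readout, grab_frame
import cv2,numpy as np
t=cv2.cvtColor(grab_frame('top'),cv2.COLOR_RGB2BGR);s=cv2.cvtColor(grab_frame('side'),cv2.COLOR_RGB2BGR)
f=lambda i,x,y,w,h:cv2.resize(i[y:y+h,x:x+w],(400,400),interpolation=cv2.INTER_CUBIC)
cv2.imwrite('pics/g2.png',np.hstack([f(t,330,180,130,130),f(s,250,130,120,120)]))
r=readout.sense();print(r['t'],r['tool_pos'],r['grip_width'],r['contact_force'])
E
```

```text
4.3 [ 0.51661753 -0.11949816  0.19213461] 0.2491301605678618 [ 1.20127693  0.51265489 -1.59870296]
```

View pics/g2.png

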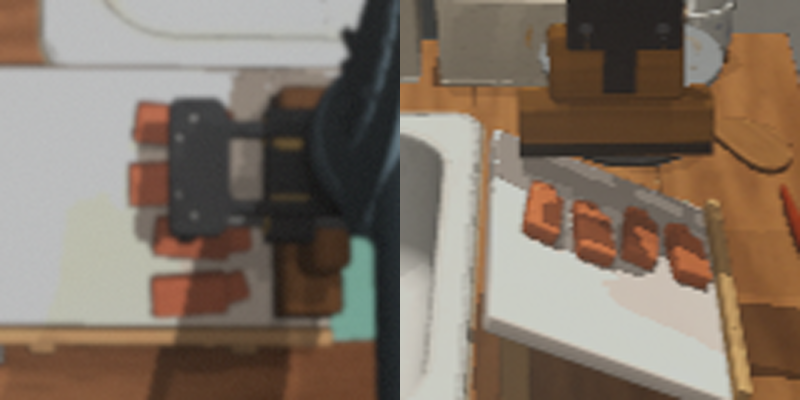

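The block is level and lined up with the slope. It is above the free strip between the shards and the board's right edge, so I'll roll it onto the face.

arm_command([
  {"dx": 0,"dy": 0,"dz": 6,"yaw": 0,"grip": 10},
  {"dx": 0,"dy": 0,"dz": 11,"yaw": 0,"grip": 10},
  {"dx": 2,"dy": 0,"dz": 13,"yaw": 0,"grip": 10},
  {"dx": 4,"dy": 0,"dz": 15,"yaw": 0,"grip": 10},
  {"dx": 6,"dy": 0,"dz": 17,"yaw": 0,"grip": 10},
  {"dx": 8,"dy": 0,"dz": 20,"yaw": 0,"grip": 10},
  {"dx": 11,"dy": 0,"dz": 23,"yaw": 0,"grip": 10},
  {"dx": 11,"dy": 0,"dz": 23,"yaw": 0,"grip": 10},
])

```text
t: 4.97
tool_pos: [0.5045, -0.1199, 0.1683]
tool_rot: [[-1.0, 0.001, -0.001], [0.001, 1.0, -0.0], [0.001, -0.0, -1.0]]
contact_force: [-0.3, 0.4, 3.0]
grip_width: 0.249
gripper_force: 30.0
```

arm_command([
  {"dx": 2,"dy": 0,"dz": 3,"yaw": 0,"grip": 10},
  {"dx": 4.5,"dy": 0,"dz": 7,"yaw": 0,"grip": 10},
  {"dx": 6.5,"dy": 0,"dz": 10,"yaw": 0,"grip": 10},
  {"dx": 8.5,"dy": 0,"dz": 14,"yaw": 0,"grip": 10},
  {"dx": 10,"dy": 0,"dz": 18,"yaw": 0,"grip": 10},
  {"dx": 11.5,"dy": 0,"dz": 21,"yaw": 0,"grip": 10},
  {"dx": 11.5,"dy": 0,"dz": 22,"yaw": 0,"grip": 10},
  {"dx": 11.5,"dy": 0,"dz": 22,"yaw": 0,"grip": 10},
])

```text
t: 5.63
tool_pos: [0.4931, -0.1197, 0.1463]
tool_rot: [[-1.0, 0.001, -0.001], [0.001, 1.0, 0.0], [0.001, 0.0, -1.0]]
contact_force: [-1.3, 0.2, 2.0]
grip_width: 0.247
gripper_force: 30.0
```

```bash
python3 - <<'E'
from plant import readout, grab_frame
import cv2,numpy as np
t=cv2.cvtColor(grab_frame('top'),cv2.COLOR_RGB2BGR);s=cv2.cvtColor(grab_frame('side'),cv2.COLOR_RGB2BGR)
f=lambda i,x,y,w,h:cv2.resize(i[y:y+h,x:x+w],(400,400),interpolation=cv2.INTER_CUBIC)
cv2.imwrite('pics/g3.png',np.hstack([f(t,330,180,130,130),f(s,260,130,110,110)]))
r=readout.sense();print(r['t'],r['tool_pos'],r['grip_width'],r['contact_force'],r['torque'])
E
```

```text
5.7333 [ 0.49318844 -0.11970271  0.14645151] 0.2449576898778333 [-0.76513948 -0.69756394  1.02513652] [-0.04802997 -0.00460578  0.01615011]
```

View pics/g3.png

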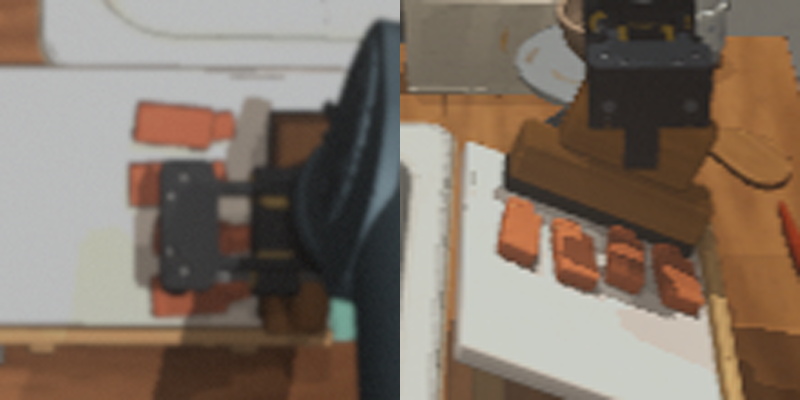

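The block is now tilted and almost flat on the face, with the shards just on its +y side. I'll press a little further to seat it.

arm_command([
  {"dx": 0,"dy": 0,"dz": 1,"yaw": 0,"grip": 10},
  {"dx": 0,"dy": 0,"dz": 2,"yaw": 0,"grip": 10},
  {"dx": 0,"dy": 0,"dz": 3,"yaw": 0,"grip": 10},
  {"dx": 0,"dy": 0,"dz": 4,"yaw": 0,"grip": 10},
  {"dx": 0,"dy": 0,"dz": 4,"yaw": 0,"grip": 10},
  {"dx": 0,"dy": 0,"dz": 4,"yaw": 0,"grip": 10},
  {"dx": 0,"dy": 0,"dz": 4,"yaw": 0,"grip": 10},
  {"dx": 0,"dy": 0,"dz": 4,"yaw": 0,"grip": 10},
])

```text
t: 6.4
tool_pos: [0.4931, -0.1199, 0.1452]
tool_rot: [[-1.0, 0.001, -0.001], [0.001, 1.0, 0.0], [0.001, 0.0, -1.0]]
contact_force: [-13.5, 0.6, 34.1]
grip_width: 0.245
gripper_force: 30.0
```

arm_command([
  {"dx": 0,"dy": 2,"dz": -2,"yaw": 0,"grip": 10},
  {"dx": 0,"dy": 10,"dz": -2,"yaw": 0,"grip": 10},
  {"dx": 0,"dy": 18,"dz": -2,"yaw": 0,"grip": 10},
  {"dx": 0,"dy": 26,"dz": -2,"yaw": 0,"grip": 10},
  {"dx": 0,"dy": 34,"dz": -2,"yaw": 0,"grip": 10},
  {"dx": 0,"dy": 42,"dz": -2,"yaw": 0,"grip": 10},
  {"dx": 0,"dy": 50,"dz": -2,"yaw": 0,"grip": 10},
  {"dx": 0,"dy": 56,"dz": -2,"yaw": 0,"grip": 10},
])

```text
t: 7.07
tool_pos: [0.4925, -0.0677, 0.1453]
tool_rot: [[-1.0, 0.004, -0.002], [0.004, 1.0, -0.005], [0.002, -0.005, -1.0]]
contact_force: [-7.9, -13.0, 16.6]
grip_width: 0.246
gripper_force: 30.1
```

```bash
python3 - <<'E'
from plant import readout, grab_frame
import cv2,numpy as np
t=cv2.cvtColor(grab_frame('top'),cv2.COLOR_RGB2BGR);s=cv2.cvtColor(grab_frame('side'),cv2.COLOR_RGB2BGR)
f=lambda i,x,y,w,h:cv2.resize(i[y:y+h,x:x+w],(400,400),interpolation=cv2.INTER_CUBIC)
cv2.imwrite('pics/g4.png',np.hstack([f(t,300,180,130,130),f(s,260,140,110,110)]))
r=readout.sense();print(r['t'],r['tool_pos'],r['grip_width'],r['contact_force'],r['torque'])
E
```

```text
7.1667 [ 0.49249258 -0.06661543  0.14527275] 0.24858347436848746 [-8.60334213 -8.70297711 15.575535  ] [-1.90767743  1.44092099 -0.20367645]
```

View pics/g4.png

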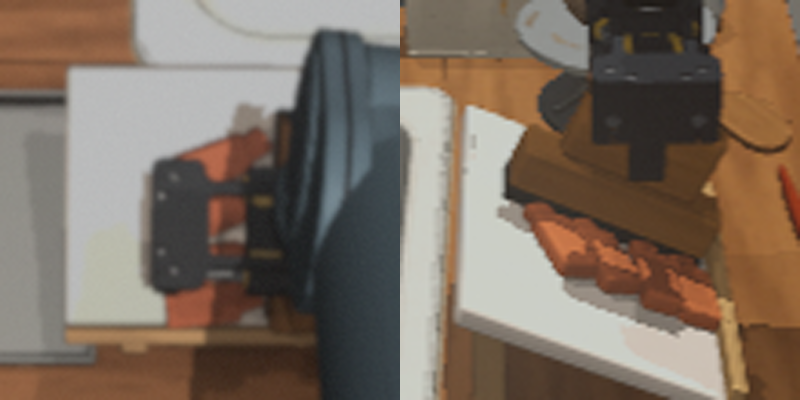

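The shards are bunched in front of the block and moving with it, all still ahead of its face. I'll keep wiping.

arm_command([
  {"dx": 0,"dy": 8,"dz": 0,"yaw": 0,"grip": 10},
  {"dx": 0,"dy": 16,"dz": 0,"yaw": 0,"grip": 10},
  {"dx": 0,"dy": 24,"dz": 0,"yaw": 0,"grip": 10},
  {"dx": 0,"dy": 32,"dz": 0,"yaw": 0,"grip": 10},
  {"dx": 0,"dy": 40,"dz": 0,"yaw": 0,"grip": 10},
  {"dx": 0,"dy": 48,"dz": 0,"yaw": 0,"grip": 10},
  {"dx": 0,"dy": 56,"dz": 0,"yaw": 0,"grip": 10},
  {"dx": 0,"dy": 64,"dz": 0,"yaw": 0,"grip": 10},
])

```text
t: 7.83
tool_pos: [0.4918, -0.0053, 0.1453]
tool_rot: [[-1.0, 0.006, -0.004], [0.006, 1.0, -0.006], [0.004, -0.006, -1.0]]
contact_force: [-6.7, -12.3, 13.3]
grip_width: 0.245
gripper_force: 30.1
```

```bash
python3 - <<'E'
from plant import readout, grab_frame
import cv2,numpy as np
t=cv2.cvtColor(grab_frame('top'),cv2.COLOR_RGB2BGR);s=cv2.cvtColor(grab_frame('side'),cv2.COLOR_RGB2BGR)
f=lambda i,x,y,w,h:cv2.resize(i[y:y+h,x:x+w],(400,400),interpolation=cv2.INTER_CUBIC)
cv2.imwrite('pics/g5.png',np.hstack([f(t,270,180,130,130),f(s,260,150,110,110)]))
r=readout.sense();print(r['t'],r['tool_pos'],r['grip_width'],r['contact_force'],r['torque'])
E
```

```text
7.9333 [ 0.4918065  -0.00353165  0.14522146] 0.24795507242477283 [-11.01632945 -11.18723078  19.04238318] [-2.51493697  1.8532754  -0.22828238]
```

View pics/g5.png

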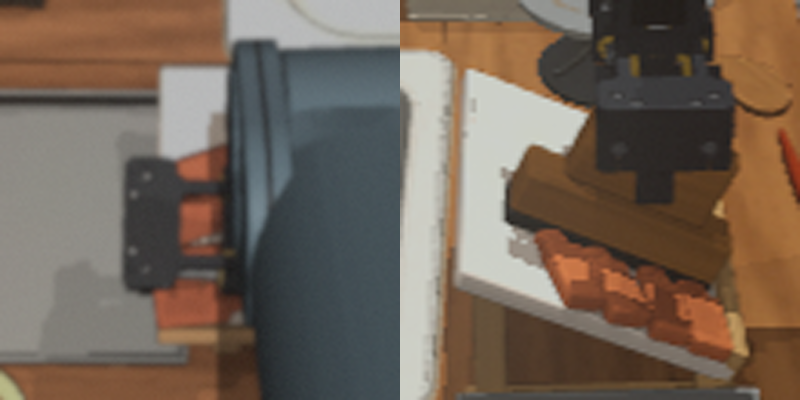

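All four shards are still ahead of the block and near the left edge. I'll carry on over it.

arm_command([
  {"dx": 0,"dy": 7,"dz": 0,"yaw": 0,"grip": 10},
  {"dx": 0,"dy": 14,"dz": 0,"yaw": 0,"grip": 10},
  {"dx": 0,"dy": 21,"dz": 0,"yaw": 0,"grip": 10},
  {"dx": 0,"dy": 28,"dz": 0,"yaw": 0,"grip": 10},
  {"dx": 0,"dy": 35,"dz": 0,"yaw": 0,"grip": 10},
  {"dx": 0,"dy": 42,"dz": 0,"yaw": 0,"grip": 10},
  {"dx": 0,"dy": 49,"dz": 0,"yaw": 0,"grip": 10},
  {"dx": 0,"dy": 56,"dz": 0,"yaw": 0,"grip": 10},
])

```text
t: 8.6
tool_pos: [0.4917, 0.0504, 0.1453]
tool_rot: [[-1.0, 0.006, -0.005], [0.006, 1.0, -0.007], [0.005, -0.007, -1.0]]
contact_force: [-12.0, -17.6, 22.7]
grip_width: 0.25
gripper_force: 30.2
```

arm_command([
  {"dx": 0,"dy": 5,"dz": 0,"yaw": 0,"grip": 10},
  {"dx": 0,"dy": 10,"dz": 0,"yaw": 0,"grip": 10},
  {"dx": 0,"dy": 14,"dz": -1,"yaw": 0,"grip": 10},
  {"dx": 0,"dy": 16,"dz": -1,"yaw": 0,"grip": 10},
  {"dx": 0,"dy": 16,"dz": -1,"yaw": 0,"grip": 10},
  {"dx": 0,"dy": 16,"dz": -1,"yaw": 0,"grip": 10},
  {"dx": 0,"dy": 16,"dz": -1,"yaw": 0,"grip": 10},
  {"dx": 0,"dy": 16,"dz": -1,"yaw": 0,"grip": 10},
])

```text
t: 9.27
tool_pos: [0.4931, 0.0725, 0.1455]
tool_rot: [[-1.0, 0.0, -0.002], [0.0, 1.0, -0.0], [0.002, -0.0, -1.0]]
contact_force: [-3.8, -2.3, 5.5]
grip_width: 0.25
gripper_force: 29.8
```

```bash
python3 - <<'E'
from plant import readout, grab_frame
import cv2,numpy as np
t=cv2.cvtColor(grab_frame('top'),cv2.COLOR_RGB2BGR);s=cv2.cvtColor(grab_frame('side'),cv2.COLOR_RGB2BGR)
f=lambda i,x,y,w,h:cv2.resize(i[y:y+h,x:x+w],(400,400),interpolation=cv2.INTER_CUBIC)
cv2.imwrite('pics/g6.png',np.hstack([f(t,240,190,120,120),f(s,260,190,130,130)]))
r=readout.sense();print(r['t'],r['tool_pos'],r['grip_width'],r['contact_force'],r['torque'])
E
```

```text
9.3667 [0.49313743 0.07251731 0.14547759] 0.24712383014236391 [-3.74886186 -2.09305016  5.50850957] [-0.45588258  0.71661217 -0.10599948]
```

View pics/g6.png

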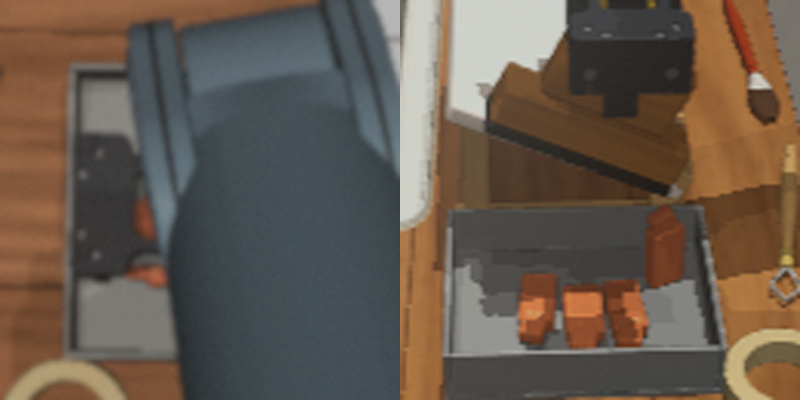

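All four shards are in the tray: three in its middle, and one nearer its low-x wall at (665,248) in the crop. I'll lift off and carry the block back to its rest.

arm_command([
  {"dx": 0,"dy": 0,"dz": -30,"yaw": 0,"grip": 10},
  {"dx": 0,"dy": 0,"dz": -65,"yaw": 0,"grip": 10},
  {"dx": 8,"dy": 30,"dz": -80,"yaw": 0,"grip": 10},
  {"dx": 20,"dy": 66,"dz": -80,"yaw": -4,"grip": 10},
  {"dx": 33,"dy": 103,"dz": -80,"yaw": -10.7,"grip": 10},
  {"dx": 46,"dy": 140,"dz": -80,"yaw": -10.7,"grip": 10},
  {"dx": 59,"dy": 177,"dz": -80,"yaw": -10.7,"grip": 10},
  {"dx": 72,"dy": 214,"dz": -80,"yaw": -10.7,"grip": 10},
])

```text
t: 10.03
tool_pos: [0.4206, 0.2887, 0.2253]
tool_rot: [[-0.983, -0.186, -0.0], [-0.186, 0.983, 0.001], [0.0, 0.001, -1.0]]
contact_force: [0.7, 0.1, -2.4]
grip_width: 0.245
gripper_force: 29.8
```

```bash
python3 - <<'E'
from plant import readout
r=readout.sense();print(r['t'],r['tool_pos'],r['tool_rot'],r['contact_force'],r['torque'])
E
```

```text
10.0333 [0.42055733 0.28867436 0.22529593] [[-9.82547350e-01 -1.86012228e-01 -3.93962199e-04]
 [-1.86012461e-01  9.82547153e-01  6.75483469e-04]
 [ 2.61438252e-04  7.36976371e-04 -9.99999694e-01]] [ 0.74979606  0.08261209 -2.38289002] [ 0.07968086 -0.01968748  0.02441655]
```

arm_command([
  {"dx": 5,"dy": 30,"dz": 0,"yaw": 0,"grip": 10},
  {"dx": 7.5,"dy": 46,"dz": 10,"yaw": 0,"grip": 10},
  {"dx": 7.5,"dy": 46,"dz": 40,"yaw": 0,"grip": 10},
  {"dx": 7.5,"dy": 46,"dz": 80,"yaw": 0,"grip": 10},
  {"dx": 7.5,"dy": 46,"dz": 105,"yaw": 0,"grip": 10},
  {"dx": 7.5,"dy": 46,"dz": 115,"yaw": 0,"grip": 10},
  {"dx": 7.5,"dy": 46,"dz": 115,"yaw": 0,"grip": 10},
  {"dx": 7.5,"dy": 46,"dz": 115,"yaw": 0,"grip": 10},
])

```text
t: 10.7
tool_pos: [0.4062, 0.3307, 0.111]
tool_rot: [[-0.983, -0.185, -0.0], [-0.185, 0.983, 0.0], [0.0, 0.0, -1.0]]
contact_force: [-0.3, -0.1, -1.8]
grip_width: 0.248
gripper_force: 29.8
```

```bash
python3 - <<'E'
from plant import readout, grab_frame
import cv2,numpy as np
t=cv2.cvtColor(grab_frame('top'),cv2.COLOR_RGB2BGR);s=cv2.cvtColor(grab_frame('side'),cv2.COLOR_RGB2BGR)
f=lambda i,x,y,w,h:cv2.resize(i[y:y+h,x:x+w],(400,400),interpolation=cv2.INTER_CUBIC)
cv2.imwrite('pics/g7.png',np.hstack([f(t,250,200,110,110),f(s,315,290,120,120)]))
r=readout.sense();print(r['t'],r['tool_pos'],r['grip_width'],r['contact_force'],r['torque'])
E
```

```text
10.8 [0.40709306 0.33127624 0.11233458] 0.24859853746627977 [-0.52430466 -0.04781958 -2.11604671] [ 0.05460778  0.01853686 -0.01961159]
```

View pics/g7.png

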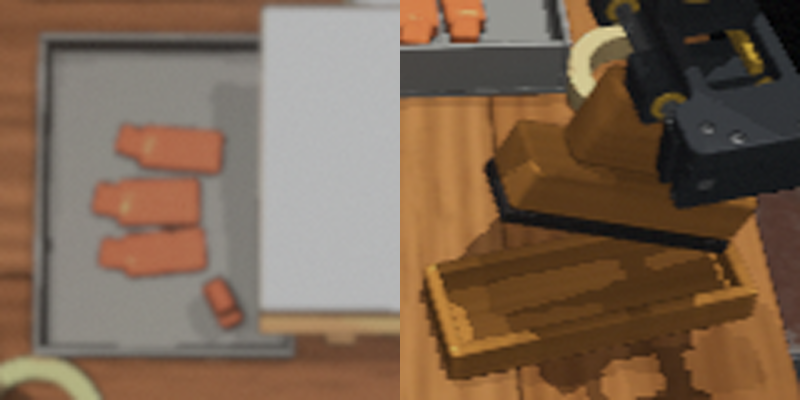

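The tray view shows three shards flat and one standing on end, all well inside. The tilted block hangs over the trough, low end down, as planned, so I'll lower it and roll it level.

arm_command([
  {"dx": 2,"dy": 0,"dz": 15,"yaw": 0,"grip": 10},
  {"dx": 2,"dy": 0,"dz": 28,"yaw": 0,"grip": 10},
  {"dx": 2,"dy": 0,"dz": 33,"yaw": 0,"grip": 10},
  {"dx": 2,"dy": 0,"dz": 35,"yaw": 0,"grip": 10},
  {"dx": -2,"dy": 0,"dz": 36,"yaw": 0,"grip": 10},
  {"dx": -6,"dy": 0,"dz": 38,"yaw": 0,"grip": 10},
  {"dx": -6,"dy": 0,"dz": 38,"yaw": 0,"grip": 10},
  {"dx": -6,"dy": 0,"dz": 38,"yaw": 0,"grip": 10},
])

```text
t: 11.47
tool_pos: [0.4129, 0.3318, 0.0735]
tool_rot: [[-0.983, -0.185, 0.001], [-0.185, 0.983, 0.001], [-0.002, 0.001, -1.0]]
contact_force: [-1.6, -0.3, 4.5]
grip_width: 0.251
gripper_force: 30.0
```

arm_command([
  {"dx": -4,"dy": 0,"dz": 2,"yaw": 0,"grip": 10},
  {"dx": -8,"dy": 0,"dz": 4,"yaw": 0,"grip": 10},
  {"dx": -12,"dy": 0,"dz": 6,"yaw": 0,"grip": 10},
  {"dx": -16,"dy": 0,"dz": 9,"yaw": 0,"grip": 10},
  {"dx": -20,"dy": 0,"dz": 12,"yaw": 0,"grip": 10},
  {"dx": -23,"dy": 0,"dz": 15,"yaw": 0,"grip": 10},
  {"dx": -25,"dy": 0,"dz": 17,"yaw": 0,"grip": 10},
  {"dx": -25,"dy": 0,"dz": 17,"yaw": 0,"grip": 10},
])

```text
t: 12.13
tool_pos: [0.437, 0.3361, 0.0553]
tool_rot: [[-0.983, -0.185, 0.0], [-0.185, 0.983, 0.0], [-0.0, 0.0, -1.0]]
contact_force: [-1.0, 1.1, 1.1]
grip_width: 0.245
gripper_force: 30.0
```

arm_command([
  {"dx": 0,"dy": 0,"dz": 2,"yaw": 0,"grip": 10},
  {"dx": 0,"dy": 0,"dz": 3,"yaw": 0,"grip": 10},
  {"dx": 0,"dy": 0,"dz": 4,"yaw": 0,"grip": 10},
  {"dx": 0,"dy": 0,"dz": 4,"yaw": 0,"grip": 10},
  {"dx": 0,"dy": 0,"dz": 4,"yaw": 0,"grip": 10},
  {"dx": 0,"dy": 0,"dz": 4,"yaw": 0,"grip": 10},
  {"dx": 0,"dy": 0,"dz": 4,"yaw": 0,"grip": 10},
  {"dx": 0,"dy": 0,"dz": 4,"yaw": 0,"grip": 10},
])

```text
t: 12.8
tool_pos: [0.4378, 0.3364, 0.0544]
tool_rot: [[-0.983, -0.185, 0.002], [-0.185, 0.983, 0.001], [-0.003, 0.001, -1.0]]
contact_force: [-4.2, -4.6, 27.3]
grip_width: 0.247
gripper_force: 30.0
```

The block is firmly seated, with the force up at 27 N. I'll relax, let go and retreat.

arm_command([
  {"dx": 0,"dy": 0,"dz": -2,"yaw": 0,"grip": 10},
  {"dx": 0,"dy": 0,"dz": -3,"yaw": 0,"grip": 10},
  {"dx": 0,"dy": 0,"dz": -3,"yaw": 0,"grip": 30},
  {"dx": 0,"dy": 0,"dz": -3,"yaw": 0,"grip": 45},
  {"dx": 0,"dy": 0,"dz": -3,"yaw": 0,"grip": 60},
  {"dx": 0,"dy": 0,"dz": -3,"yaw": 0,"grip": 60},
  {"dx": 0,"dy": 0,"dz": -3,"yaw": 0,"grip": 60},
  {"dx": 0,"dy": 0,"dz": -3,"yaw": 0,"grip": 60},
])

```text
t: 13.47
tool_pos: [0.4365, 0.3359, 0.0546]
tool_rot: [[-0.983, -0.185, -0.0], [-0.185, 0.983, -0.0], [0.0, -0.0, -1.0]]
contact_force: [-0.4, 0.1, 0.6]
grip_width: 0.668
gripper_force: 0.0
```

arm_command([
  {"dx": 0,"dy": 0,"dz": -30,"yaw": 0,"grip": 60},
  {"dx": 0,"dy": 0,"dz": -70,"yaw": 0,"grip": 60},
  {"dx": 0,"dy": 0,"dz": -110,"yaw": 0,"grip": 60},
  {"dx": 0,"dy": 0,"dz": -150,"yaw": 0,"grip": 60},
  {"dx": 0,"dy": 40,"dz": -150,"yaw": 0,"grip": 60},
  {"dx": 0,"dy": 80,"dz": -150,"yaw": 0,"grip": 60},
  {"dx": 0,"dy": 120,"dz": -150,"yaw": 0,"grip": 60},
  {"dx": 0,"dy": 150,"dz": -150,"yaw": 0,"grip": 60},
])

```text
t: 14.13
tool_pos: [0.4071, 0.4868, 0.2052]
tool_rot: [[-0.982, -0.187, -0.0], [-0.187, 0.982, 0.002], [-0.0, 0.002, -1.0]]
contact_force: [0.5, -0.2, -0.4]
grip_width: 0.678
gripper_force: 0.0
```

arm_command([
  {"dx": 0,"dy": 0,"dz": 0,"yaw": 0,"grip": 60},
  {"dx": 0,"dy": 0,"dz": 0,"yaw": 0,"grip": 60},
  {"dx": 0,"dy": 0,"dz": 0,"yaw": 0,"grip": 60},
  {"dx": 0,"dy": 0,"dz": 0,"yaw": 0,"grip": 60},
  {"dx": 0,"dy": 0,"dz": 0,"yaw": 0,"grip": 60},
  {"dx": 0,"dy": 0,"dz": 0,"yaw": 0,"grip": 60},
  {"dx": 0,"dy": 0,"dz": 0,"yaw": 0,"grip": 60},
  {"dx": 0,"dy": 0,"dz": 0,"yaw": 0,"grip": 60},
])

```text
t: 14.8
tool_pos: [0.409, 0.4829, 0.2048]
tool_rot: [[-0.983, -0.185, 0.0], [-0.185, 0.983, -0.0], [-0.0, -0.0, -1.0]]
contact_force: [0.2, 0.0, 0.2]
grip_width: 0.679
gripper_force: 0.0
```

```bash
python3 - <<'E'
from plant import readout, grab_frame
import cv2,numpy as np
t=cv2.cvtColor(grab_frame('top'),cv2.COLOR_RGB2BGR);s=cv2.cvtColor(grab_frame('side'),cv2.COLOR_RGB2BGR)
f=lambda i,x,y,w,h:cv2.resize(i[y:y+h,x:x+w],(400,400),interpolation=cv2.INTER_CUBIC)
cv2.imwrite('pics/g8.png',np.hstack([f(t,130,200,200,200),f(s,265,240,175,175)]))
r=readout.sense();print(r['t'],r['tool_pos'],r['grip_width'],r['contact_force'],r['torque'])
E
```

```text
14.9 [0.40881427 0.4831908  0.20479566] 0.678768417787848 [-0.48739078 -0.7191395   0.42736776] [ 0.05702468  0.03622977 -0.02586356]
```

View pics/g8.png

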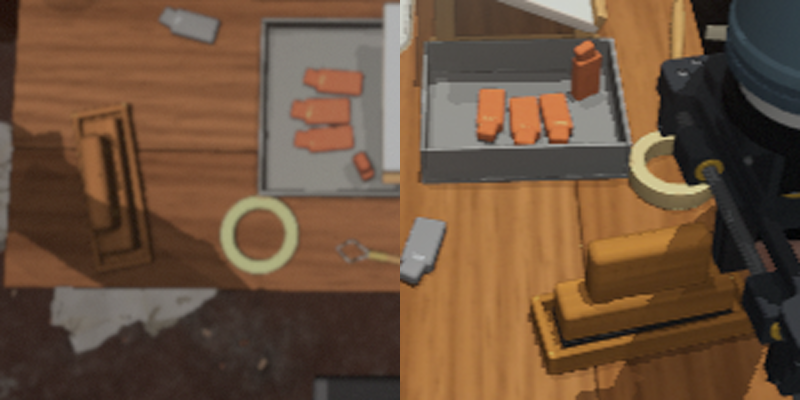

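The block stands upright and centred in the trough, released. All four shards are at rest in the tray, one of them on end. I'm handing in now.

```bash
python3 -c "
from plant import job;print(job.finish_job())"
```

```text
the job is handed in; nothing more can be done
None
```

I handed the job in at about 15 s: all four shards are in the tray (one standing on end), and the scraper block stands upright and released in its rest. The hand-in returned no verdict.

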